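Centre the thread spool on its display stand

ROBOT

A 6-joint arm with a two-finger parallel gripper is mounted at the origin on a cart in front of the work surface, level with it; the furniture and walls round the work are solid. World frame = base frame: x ahead of the robot, y to its left, z up, the work surface at z = 0. Lengths are in m, angles in rad, forces in N, time in s.
With the tool pointing down it reaches from about 0.35 to 0.85 m from the base axis. Payload 8.1 kg.
Tool frame: the origin (TCP) lies at the very end of the fingers, on their centre line; the grasp point (between the pads) lies 19 mm behind it; z points along the fingers, y is the line along which they close (so a half turn about z gives the same grasp; the last joint's range is limited). The gripper opens to 93 mm and grips with 3 to 60 N. Pads are 15 mm wide; open, the fingers measure 128 mm over their backs; the gripper's body (75 mm by 188 mm) begins 65 mm behind the grasp point.
Start: joints at [-1.265, 0.13, 1.488, -0, 1.523, -0.085], TCP at [0.229, -0.555, 0.219] pointing down, gripper open.
Joint ranges: [-2.96, 2.96], [-0.89, 2.26], [0.02, 2.5], [-1.34, 4.48], [0, 2.73], [-2.66, 2.66]. Speed limits (rad/s): [2.39, 2.39, 2.79, 3.14, 3.14, 3.14].

INTERFACE

Orientations are given as a rotation vector (axis times angle).
In Python, from plant import monitor, eyes, ticket gives the robot as it stands.
- The arm moves only by the tool arm_command, never from a script. Its argument "deltas" is a list that holds one entry, the list of rows, each a list of 6 numbers: the shift along the world's x, y, z in cm, then the turn, a rotation vector about the world's x, y, z in degrees. In form: [[[tx, ty, tz, rx, ry, rz], ...]]. A call has 1 to 12 rows; each row shifts and turns the commanded pose from where the row before left it; what a row does not reach is not made up. A row lasts 1/12 s, in which the tool goes at most 41.7 mm and 7.16 degrees, less where a joint would pass 70% of its speed; a pose out of reach is approached as far as the arm can. A call is refused whole if a number of a shift passes 4.17 or a number of a turn 7.16, either way. A call with a gripper value outside its range is refused whole. "gripper" is the opening, from -1 (shut) to 1 (fully open), set as the call begins (left out, the last holds). The fingers move at their own pace and stop on an object; "squeeze" is the grip in N (left out, the last holds). Time passes only in rows, so rows that do not move let the fingers close. It gives the time, the measured TCP pose, the force, the opening and the grip force at its end, in the units of the state.
- monitor.read_state(): the state, without advancing time (a new reading comes with each control period).
- eyes.read_camera(name): name is "scene" or "top"; returns the picture (384x512x3 uint8, blue, green, red); there is no depth.
- eyes.camera_model(name): a dict with "fx", "fy", "cx", "cy" (pixels), "k1" (the pictures are not rectified: a ray, as slopes to the right and down, at radius r is drawn at 1 + k1 r^2 times it, then the intrinsics apply), "rvec" (rotation vector, rad) and "tvec" (3), from world to camera coordinates, as OpenCV has them. Camera axes: x right, y down, z forward; pixel columns grow to the right and rows downward; lengths in m; the calibration is good to about 2 mm. A picture is of the moment at which its call begins. camera_model takes no time and is no camera call.
- ticket.close_job(): hands the job in; it is judged then, once.
The state is a dict: "t": time; "q": joint angles; "dq": joint speeds; "joint_torque": joint torques, N m; "tool_pos": TCP position; "orientation": TCP orientation; "force": force on the tool from outside, world axes, zero at the start; "wrist_torque": the same for the moment, N m; "opening": finger opening in m; "gripper_force": force on a finger pad.
Only numpy, scipy, OpenCV 4.12 (cv2) and the standard library are available. Lean on these libraries where they do the work, as an engineer would, in place of code of your own. Each camera call takes 0.05 s, during which the arm holds its last target. There are 200 camera calls.

TASK

The blue spool of thread stands off-centre on the small round wooden display stand, ready to fall off. With the fingertips, nudge it gently sideways until it stands upright wholly inside the brass ring in the middle of the stand's top. Do not pinch, lift or topple the spool, do not shift or tip the stand, and leave the other spools, the button jar and the rubber stamp where they are.

Things in the scene. Friction and masses are not known exactly. Their poses are not given: they have to be found in the camera images.
- spool_blue: The blue spool of thread on the stand, about 25 to 45 g, upright: round, 28 mm diameter (radius 14), 50 mm tall, rim flanges pale, blue between. Origin: centre of its underside; z up along its axis. (Three more spools far back on the counter are fixed decor.) It rests loose on the stand's top, sliding with dry friction; pushed near its upper end it topples.
- stand: Small turned dark wooden pedestal, loose, 0.22 kg, easily rocked, 50 mm tall: foot disc 50 mm diameter, slim waist, flat round top of 68 mm diameter, 50 mm above the origin. Inlaid flush in the top, about its centre, is a thin brass ring (inner diameter 40 mm, outer 45 mm). Origin: centre of its underside, on its axis; z up.
- spool_red: Bystander: red spool of thread, 28 mm diameter, 50 mm tall, standing on the counter; origin at the centre of its underside.
- spool_white: Bystander: white spool of thread, 28 mm diameter, 50 mm tall, standing on the counter; origin at the centre of its underside.
- button_jar: Bystander: clear jar with a brown lid, 56 mm diameter, 79 mm tall, standing on the counter; origin at the centre of its underside.
- rubber_stamp: Bystander: wooden hand stamp with a black knob, 25x54 mm, 73 mm tall, standing on the counter; origin at the centre of its underside.
There are look-alikes about, which are no part of the job. Leave any green, orange or purple look-alike of the stand alone.

How it is judged:
By the outcome, as a careful person would: the job done as asked, in the order asked, and still so for the second after the job is handed in, with the robot touching nothing.
It also fails if it takes over 48 s, if anything falls off the work surface, if the arm or the gripper's body presses on something with over 40 N, if the wrist force passes 120 N, or if a joint passes its speed limit or range.

## Working session

There is one attempt and no reset: what is moved stays moved. The work goes in short steps, Python scripts to look and compute and a tool call to move; the robot and the scene stay as the last step left them, time stands still between calls to the robot, and variables do not carry over. Pictures are saved under pics/ and viewed, at most 10 in all, crops included, and the job is handed in when it is done.

Besides the shell and the picture viewer there is one more tool, called by a JSON object that holds its "method" and its "body". arm_command: Moves the arm, as the interface text tells. Its arguments: {"type":"object","properties":{"deltas":{"type":"array"},"gripper":{"type":"number"},"squeeze":{"type":"number"}},"required":["deltas"]}

```bash
mkdir -p pics; cat > h.py <<'E'
import numpy as np, cv2
from plant import monitor, eyes, ticket
def cam(n):
    m=eyes.camera_model(n); R=cv2.Rodrigues(np.array(m["rvec"],float))[0]; return m,R,np.array(m["tvec"],float).ravel()
def ray(n,u,v):
    m,R,t=cam(n); K=np.array([[m["fx"],0,m["cx"]],[0,m["fy"],m["cy"]],[0,0,1]])
    p=cv2.undistortPoints(np.array([[[u,v]]],float),K,np.array([m["k1"],0,0,0.]))[0,0]
    return -R.T@t, R.T@np.array([p[0],p[1],1])
def onz(n,u,v,z):
    c,d=ray(n,u,v); return c+d*(z-c[2])/d[2]
def proj(n,P):
    m,R,t=cam(n); K=np.array([[m["fx"],0,m["cx"]],[0,m["fy"],m["cy"]],[0,0,1]])
    return cv2.projectPoints(np.array(P,float).reshape(-1,1,3),R,t,K,np.array([m["k1"],0,0,0.]))[0].reshape(-1,2)
E
python3 - <<'E'
from h import *
for n in("scene","top"):
    cv2.imwrite(f"pics/{n}0.png",eyes.read_camera(n)); m,R,t=cam(n); print(n,m["fx"],-R.T@t,R[2])
s=monitor.read_state();print(s["t"],s["tool_pos"],s["orientation"],s["opening"])
E
```

```text
scene 374.30917827894484 [0.01428315 0.38929796 0.75525488] [ 0.57506808 -0.38682923 -0.72087437]
top 350.5735906028094 [0.42897647 0.01345396 0.96931858] [ 0.16871039  0.01650285 -0.9855275 ]
0.1 [ 0.22841811 -0.55425252  0.21767676] [-3.08014716e+00 -6.09675202e-01  3.03261490e-04] 0.09292560113340145
```

View pics/scene0.png

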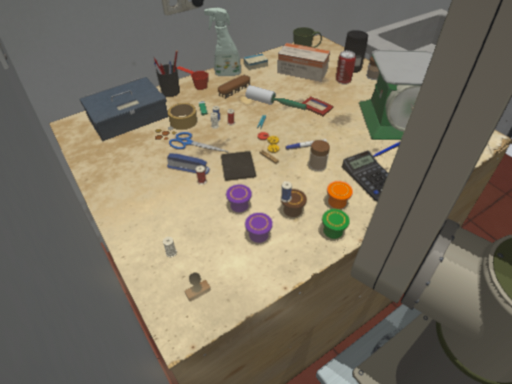

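View pics/top0.png

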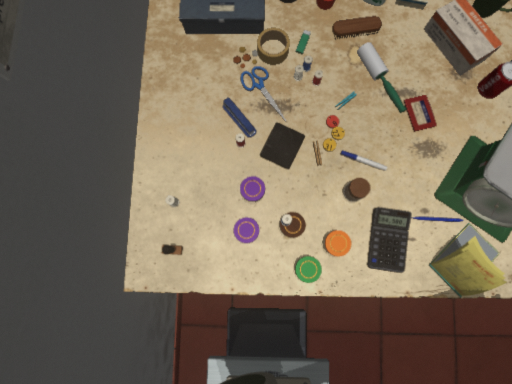

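The dark brown stand carries the blue spool, at scene (293,200) and top (290,222). Look-alikes in the top view are purple at (252,189) and (246,230), orange at (338,243) and green at (308,269). The decor blue spool is far back at top (307,64). I choose the brown stand and check it in a close crop.

```bash
python3 - <<'E'
from h import *
a=cv2.imread("pics/scene0.png");b=cv2.imread("pics/top0.png")
A=cv2.resize(a[165:235,258:328],None,fx=5.6,fy=5.6,interpolation=cv2.INTER_CUBIC)
B=cv2.resize(b[190:260,257:327],None,fx=5.6,fy=5.6,interpolation=cv2.INTER_CUBIC)
cv2.imwrite("pics/crop0.png",np.hstack([A,B]))
# dark brown mask in top
hsv=cv2.cvtColor(b,cv2.COLOR_BGR2HSV)
sub=(hsv[...,2]<120).astype(np.uint8); n,l,s,c=cv2.connectedComponentsWithStats(sub)
for i in range(1,n):
    if s[i,4]>60 and 150<c[i][0]<420 and 120<c[i][1]<290: print("dark",s[i],c[i],onz("top",*c[i],0.05)[:2])
for n_,uv,z in(("stand",(292.5,225),.05),("spooltop",(287,219),.1),("green",(308,269),.05),("orange",(338,243),.05),("pur",(246,230),.05),("pur2",(252,189),.05),("jar",(357,189),.079)):print(n_,onz("top",*uv,z)[:2])
E
```

```text
dark [    0     0   512   384 86413] [171.05553563 246.6360617 ] [0.43760016 0.25700477]
dark [ 260  123   45   46 1272] [282.10141509 145.30503145] [ 0.71664651 -0.02976306]
dark [340 150  17  11  91] [348.6043956 154.9010989] [ 0.69293382 -0.21024601]
dark [342 178  28  23 463] [355.85961123 189.17062635] [ 0.5988626  -0.22739773]
dark [ 367  207   45   66 2323] [388.31209643 239.34610418] [ 0.4674995  -0.30912588]
dark [279 212  27  26 361] [292.73684211 225.61772853] [ 0.49887042 -0.05968321]
dark [162 244  21  10 146] [170.32876712 248.79452055] [0.43198441 0.25858368]
stand [ 0.50047422 -0.05905483]
spooltop [ 0.51121107 -0.04138622]
green [ 0.3882608  -0.09952176]
orange [ 0.45590414 -0.17748044]
pur [0.48505473 0.06234585]
pur2 [0.59425846 0.04928223]
jar [ 0.59400553 -0.22276363]
```

View pics/crop0.png

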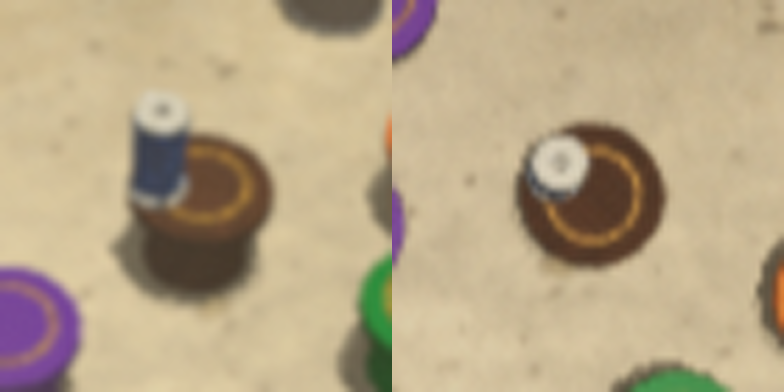

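Crop confirms: a brown stand with a brass ring and the blue spool overhanging its edge, up-left of the ring in the top view. Now precise positions from both views.

```bash
cat >> h.py <<'E'
def measure(b,c0=(292,224),a=None):
    """top image: stand centre from hull of brown/ring mask, spool from pale top disc"""
    x0,y0=c0[0]-25,c0[1]-25; s=8
    B=cv2.resize(b[y0:y0+50,x0:x0+50],None,fx=s,fy=s,interpolation=cv2.INTER_CUBIC)
    h=cv2.cvtColor(B,cv2.COLOR_BGR2HSV); f=lambda p:((p[0]+.5)/s-.5+x0,(p[1]+.5)/s-.5+y0)
    m=((h[...,2]<125)).astype(np.uint8); m=cv2.morphologyEx(m,cv2.MORPH_OPEN,np.ones((9,9)))
    cs,_=cv2.findContours(m,0,1); k=max(cs,key=cv2.contourArea); (c,r)=cv2.minEnclosingCircle(k)
    P=onz("top",*f(c),.05); print("stand top",f(c),r/s,P[:2])
    g=((h[...,1]<60)&(h[...,2]>140)).astype(np.uint8); g=cv2.morphologyEx(g,cv2.MORPH_OPEN,np.ones((9,9)))
    n,l,st,ce=cv2.connectedComponentsWithStats(g)
    for i in range(1,n):
        if st[i,4]>800: 
            Q=onz("top",*f(ce[i]),.1); print("pale",f(ce[i]),st[i]/s,Q[:2],"offset mm",(Q-P)[:2]*1000)
E
python3 - <<'E'
from h import *
measure(cv2.imread("pics/top0.png"))
f=lambda X,Y:(258+(X+.5)/5.6-.5,165+(Y+.5)/5.6-.5)
print("scene stand",onz("scene",*f(200.5,187.5),.05)[:2],"spooltop",onz("scene",*f(161,109),.1)[:2],"spool base c",onz("scene",*f(159,191),.05)[:2])
P=np.array([.5,-.058,.05]);print(proj("scene",[P+[.034,0,0],P-[.034,0,0],P+[0,.034,0],P-[0,.034,0]]))
E
```

```text
stand top (291.89162826538086, 224.18635368347168) 13.242582321166992 [ 0.50257346 -0.05745092]
pale (np.float64(286.4677214242968), np.float64(218.57067873528825)) [ 15.     15.25   10.125   9.75  626.625] [ 0.51225418 -0.04005704] offset mm [ 9.6807152  17.39388153]
scene stand [ 0.50008986 -0.05659337] spooltop [ 0.51267496 -0.03992063] spool base c [ 0.50913297 -0.03956835]
[[285.78478882 190.01847847]
 [302.22774459 206.03020211]
 [283.29754505 203.43879952]
 [304.09391949 192.44511861]]
```

{"method": "arm_command", "body": {"deltas": [[[0, 0, 2.7, 0, 0, 0], [0, 0, 2.7, 0, 0, 0], [0, 0, 2.7, 0, 0, 0], [1, 3.2, 0, 0, 0, 2], [1, 3.2, 0, 0, 0, 2], [1, 3.2, 0, 0, 0, 2], [1, 3.2, 0, 0, 0, 2], [1, 3.2, 0, 0, 0, 2], [1, 3.2, 0, 0, 0, 2], [1, 3.2, 0, 0, 0, 2], [1, 3.2, 0, 0, 0, 2], [1, 3.2, 0, 0, 0, 2]]], "gripper": -0.7}}

```text
t: 1.1
tool_pos: [0.3185, -0.2651, 0.2992]
orientation: [-2.947, -1.086, 0.0]
force: [-0.1, 0.4, 0.0]
opening: 0.0178
gripper_force: 0.0
```

{"method": "arm_command", "body": {"deltas": [[[1.8, 2.15, 0, 0, 0, 1.5], [1.8, 2.15, 0, 0, 0, 1.5], [1.8, 2.15, 0, 0, 0, 1.5], [1.8, 2.15, 0, 0, 0, 1.5], [1.8, 2.15, 0, 0, 0, 1.5], [1.8, 2.15, 0, 0, 0, 1.5], [1.8, 2.15, 0, 0, 0, 1.5], [1.8, 2.15, 0, 0, 0, 1.5], [1.8, 2.15, 0, 0, 0, 1.5], [1.8, 2.15, 0, 0, 0, 1.5], [1.8, 2.15, 0, 0, 0, 1.5], [1.8, 2.15, 0, 0, 0, 1.5]]]}}

```text
t: 2.1
tool_pos: [0.5351, -0.0074, 0.2991]
orientation: [-2.741, -1.534, 0.001]
force: [1.8, -0.8, 0.4]
opening: 0.014
gripper_force: 0.0
```

{"method": "arm_command", "body": {"deltas": [[[-0.1, 0.2, -2.5, 0, 0, 0], [0, 0, -2.5, 0, 0, 0], [0, 0, -2.5, 0, 0, 0], [0, 0, -2.5, 0, 0, 0], [0, 0, -2.5, 0, 0, 0], [0, 0, -2.5, 0, 0, 0], [0, 0, -2.5, -1.3, 0.8, 0], [0, 0, -2, -1.3, 0.8, 0], [0, 0, -1.5, 0, 0, 0], [0, 0, -1, 0, 0, 0], [0, 0, -0.4, 0, 0, 0], [0, 0, 0, 0, 0, 0]]]}}

```text
t: 3.1
tool_pos: [0.5327, -0.0068, 0.0746]
orientation: [2.72, 1.52, -0.075]
force: [0.8, 0.8, 0.2]
opening: 0.0138
gripper_force: 0.0
```

```bash
python3 - <<'E'
from h import *
a=eyes.read_camera("scene");b=eyes.read_camera("top");cv2.imwrite("pics/s1.png",a);cv2.imwrite("pics/t1.png",b)
r=lambda i:cv2.resize(i,None,fx=5.6,fy=5.6,interpolation=cv2.INTER_CUBIC)
cv2.imwrite("pics/crop1.png",np.hstack([r(a[165:235,258:328]),r(b[190:260,257:327])]))
s=monitor.read_state();p=np.array(s["tool_pos"]);print(s["t"],p,cv2.Rodrigues(np.array(s["orientation"]))[0].round(3),proj("scene",p),proj("top",p))
E
```

```text
3.2 [ 0.5341412  -0.00696613  0.07656107] [[ 0.524  0.852 -0.027]
 [ 0.85  -0.524 -0.045]
 [-0.053  0.001 -0.999]] [[270.21355932 190.90269409]] [[273.03182313 210.65973264]]
```

View pics/crop1.png

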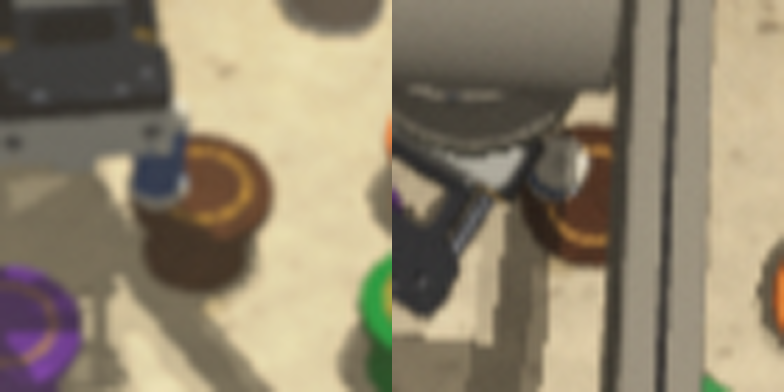

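The spool still stands at the rim, visible in both views (scene crop 160,165; top crop 560,165), with the gripper behind it and clear. Lower, then approach to just short of contact.

{"method": "arm_command", "body": {"deltas": [[[0, 0, -0.6, 0, 0, 0], [0, 0, -0.6, 0, 0, 0], [0, 0, -0.4, 0, 0, 0], [0, 0, 0, 0, 0, 0], [-0.15, -0.25, 0, 0, 0, 0], [-0.15, -0.25, 0, 0, 0, 0], [-0.15, -0.25, 0, 0, 0, 0], [-0.15, -0.25, 0, 0, 0, 0], [-0.1, -0.15, 0, 0, 0, 0], [0, 0, 0, 0, 0, 0]]]}}

```text
t: 4.03
tool_pos: [0.5265, -0.0186, 0.0598]
orientation: [2.719, 1.519, -0.072]
force: [0.3, 0.3, 0.8]
opening: 0.0141
gripper_force: 0.0
```

```bash
python3 - <<'E'
from h import *
a=eyes.read_camera("scene");b=eyes.read_camera("top");cv2.imwrite("pics/s2.png",a)
r=lambda i:cv2.resize(i,None,fx=5.6,fy=5.6,interpolation=cv2.INTER_CUBIC)
cv2.imwrite("pics/crop2.png",np.hstack([r(a[165:235,258:328]),r(b[190:260,257:327])]))
for _ in range(3):
  s=monitor.read_state();p=np.array(s["tool_pos"]);print(s["t"],p);eyes.read_camera("top")
E
```

```text
4.1333 [ 0.52660258 -0.0183656   0.05975087]
4.1833 [ 0.52665569 -0.01830384  0.0597507 ]
4.2333 [ 0.52664051 -0.01823488  0.05970182]
```

View pics/crop2.png

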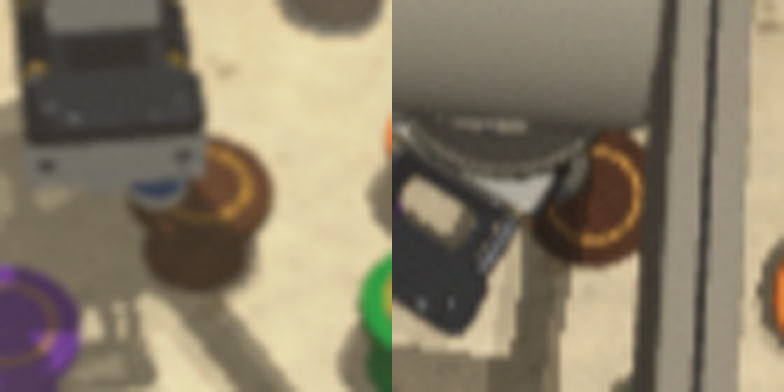

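{"method": "arm_command", "body": {"deltas": [[[0, 0, -0.2, 0, 0, 0], [-0.08, -0.13, 0, 0, 0, 0], [-0.08, -0.13, 0, 0, 0, 0], [-0.08, -0.13, 0, 0, 0, 0], [-0.06, -0.1, 0, 0, 0, 0], [-0.06, -0.1, 0, 0, 0, 0], [-0.06, -0.1, 0, 0, 0, 0], [-0.06, -0.1, 0, 0, 0, 0], [-0.06, -0.1, 0, 0, 0, 0], [-0.06, -0.1, 0, 0, 0, 0], [-0.06, -0.1, 0, 0, 0, 0], [-0.06, -0.1, 0, 0, 0, 0]]]}}

```text
t: 5.28
tool_pos: [0.5194, -0.0302, 0.0577]
orientation: [2.719, 1.519, -0.072]
force: [0.1, -0.8, 0.2]
opening: 0.0142
gripper_force: 0.1
```

{"method": "arm_command", "body": {"deltas": [[[-0.06, -0.1, 0, 0, 0, 0], [-0.06, -0.1, 0, 0, 0, 0], [-0.06, -0.1, 0, 0, 0, 0], [-0.06, -0.1, 0, 0, 0, 0], [-0.06, -0.1, 0, 0, 0, 0], [-0.03, -0.05, 0, 0, 0, 0], [0, 0, 0, 0, 0, 0], [0, 0, 0, 0, 0, 0]]]}}

```text
t: 5.95
tool_pos: [0.5161, -0.0357, 0.0576]
orientation: [2.719, 1.519, -0.072]
force: [-0.1, 0.5, 0.3]
opening: 0.0143
gripper_force: 0.0
```

```bash
python3 - <<'E'
from h import *
a=eyes.read_camera("scene");b=eyes.read_camera("top")
r=lambda i:cv2.resize(i,None,fx=5.6,fy=5.6,interpolation=cv2.INTER_CUBIC)
cv2.imwrite("pics/crop3.png",np.hstack([r(a[165:235,258:328]),r(b[190:260,257:327])]))
s=monitor.read_state();print(s["t"],s["tool_pos"])
E
```

```text
6.05 [ 0.51609452 -0.03567078  0.0576436 ]
```

View pics/crop3.png

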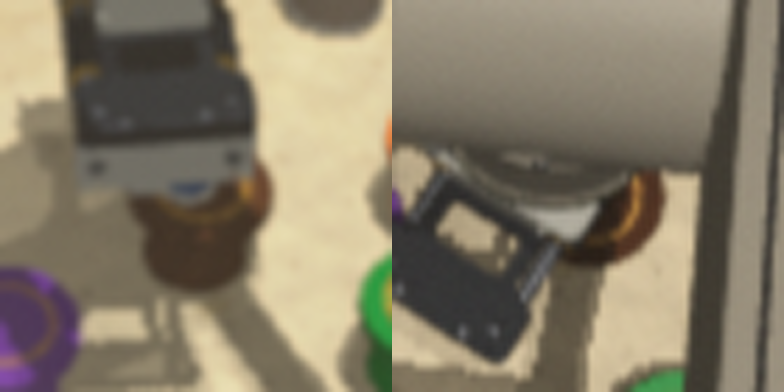

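The spool has slid inward and is still upright (blue seen at scene crop 188,188), mostly hidden by the gripper. Back off and measure.

{"method": "arm_command", "body": {"deltas": [[[0.1, 0.15, 0, 0, 0, 0], [0.2, 0.3, 0, 0, 0, 0], [0.3, 0.5, 0, 0, 0, 0], [0.5, 0.8, 0, 0, 0, 0], [0.5, 0.8, 0, 0, 0, 0], [0.5, 0.8, 1, 0, 0, 0], [0.5, 1.5, 2, 0, 0, 0], [0, 2.5, 2, 0, 0, 0], [0, 2.5, 2, 0, 0, 0], [0, 2.5, 2, 0, 0, 0], [0, 2, 1, 0, 0, 0], [0, 0, 0, 0, 0, 0]]]}}

```text
t: 7.05
tool_pos: [0.5442, 0.1125, 0.1621]
orientation: [2.716, 1.524, -0.062]
force: [1.6, 0.1, -0.2]
opening: 0.0136
gripper_force: 0.0
```

```bash
python3 - <<'E'
from h import *
a=eyes.read_camera("scene");b=eyes.read_camera("top")
r=lambda i:cv2.resize(i,None,fx=5.6,fy=5.6,interpolation=cv2.INTER_CUBIC)
cv2.imwrite("pics/crop4.png",np.hstack([r(a[165:235,258:328]),r(b[190:260,257:327])]))
cv2.imwrite("pics/s4.png",a);cv2.imwrite("pics/t4.png",b)
measure(b)
s=monitor.read_state();print(s["t"],s["tool_pos"])
E
```

```text
stand top (291.88192558288574, 224.31658363342285) 13.016829490661621 [ 0.5022321  -0.05742751]
pale (np.float64(291.64550059892196), np.float64(221.2011504292274)) [ 20.     17.375  10.25   10.5   626.125] [ 0.50595861 -0.05294197] offset mm [3.7265184  4.48553844]
pale (np.float64(268.41293950361944), np.float64(245.83744829369184)) [  0.     45.125   4.375   4.875 120.875] [0.44435441 0.00363992] offset mm [-57.87768788  61.06743177]
7.15 [0.54265705 0.10909159 0.15864953]
```

View pics/crop4.png

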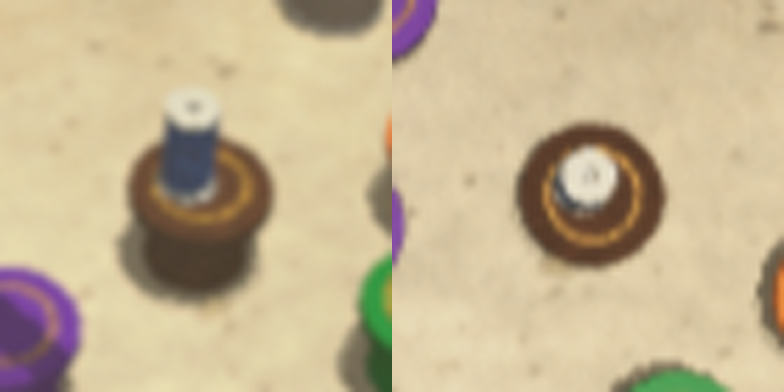

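The stand has not moved. The spool is upright at top crop (587,175), about 5.8 mm from the ring's centre, where 6 mm is the limit. One more nudge of about 5 mm.

{"method": "arm_command", "body": {"deltas": [[[0, -2, -1, 0, 0, 0], [0, -2.5, -2, 0, 0, 0], [0, -2.5, -2, 0, 0, 0], [0, -2.5, -2, 0, 0, 0], [-0.5, -1.5, -2, 0, 0, 0], [-0.5, -0.8, -1, 0, 0, 0], [-0.25, -0.4, 0, 0, 0, 0], [-0.25, -0.4, 0, 0, 0, 0], [-0.1, -0.2, 0, 0, 0, 0], [0, 0, 0, 0, 0, 0], [0, 0, 0, 0, 0, 0]]]}}

```text
t: 8.07
tool_pos: [0.5273, -0.0197, 0.0591]
orientation: [2.718, 1.519, -0.069]
force: [0.1, -0.0, 0.7]
opening: 0.014
gripper_force: 0.0
```

{"method": "arm_command", "body": {"deltas": [[[-0.14, -0.21, -0.1, 0, 0, 0], [-0.14, -0.21, 0, 0, 0, 0], [-0.14, -0.21, 0, 0, 0, 0], [-0.14, -0.21, 0, 0, 0, 0], [-0.14, -0.21, 0, 0, 0, 0], [-0.1, -0.14, 0, 0, 0, 0], [-0.1, -0.14, 0, 0, 0, 0], [-0.1, -0.14, 0, 0, 0, 0], [-0.1, -0.14, 0, 0, 0, 0], [-0.1, -0.14, 0, 0, 0, 0], [-0.1, -0.15, 0, 0, 0, 0], [-0.08, -0.13, 0, 0, 0, 0]]]}}

```text
t: 9.07
tool_pos: [0.5122, -0.0406, 0.0566]
orientation: [2.719, 1.519, -0.072]
force: [0.2, -0.3, 0.0]
opening: 0.0139
gripper_force: 0.1
```

{"method": "arm_command", "body": {"deltas": [[[0, 0, 0, 0, 0, 0], [0, 0, 0, 0, 0, 0], [0, 0, 0, 0, 0, 0]]]}}

```text
t: 9.32
tool_pos: [0.5123, -0.0405, 0.0566]
orientation: [2.719, 1.519, -0.073]
force: [-0.0, 0.4, 0.2]
opening: 0.0142
gripper_force: 0.0
```

{"method": "arm_command", "body": {"deltas": [[[0.1, 0.15, 0, 0, 0, 0], [0.2, 0.3, 0, 0, 0, 0], [0.3, 0.5, 0, 0, 0, 0], [0.5, 0.8, 0, 0, 0, 0], [0.5, 0.8, 0, 0, 0, 0], [0.5, 0.8, 1, 0, 0, 0], [0.5, 1.5, 2, 0, 0, 0], [0, 2.5, 2, 0, 0, 0], [0, 2.5, 2, 0, 0, 0], [0, 2.5, 2, 0, 0, 0], [0, 2, 1, 0, 0, 0], [0, 0, 0, 0, 0, 0]]]}}

```text
t: 10.32
tool_pos: [0.5404, 0.1076, 0.1611]
orientation: [2.716, 1.524, -0.062]
force: [0.6, 0.5, 0.2]
opening: 0.0141
gripper_force: 0.0
```

```bash
python3 - <<'E'
from h import *
eyes.read_camera("top")
a=eyes.read_camera("scene");b=eyes.read_camera("top")
r=lambda i:cv2.resize(i,None,fx=5.6,fy=5.6,interpolation=cv2.INTER_CUBIC)
cv2.imwrite("pics/crop5.png",np.hstack([r(a[165:235,258:328]),r(b[190:260,257:327])]))
measure(b)
s=monitor.read_state();print(s["t"],s["tool_pos"])
E
```

```text
stand top (291.860559463501, 224.35653495788574) 13.033530235290527 [ 0.50212648 -0.0573722 ]
pale (np.float64(293.7418997610989), np.float64(222.80807037626917)) [ 22.25   19.375  10.     10.125 627.875] [ 0.50207043 -0.05815656] offset mm [-0.05604665 -0.78435372]
pale (np.float64(268.76517784137366), np.float64(245.94567661488145)) [  0.     44.875   5.5     5.125 152.875] [0.44410868 0.00277172] offset mm [-58.01779455  60.14391959]
10.4667 [0.53824855 0.10336004 0.15661819]
```

View pics/crop5.png

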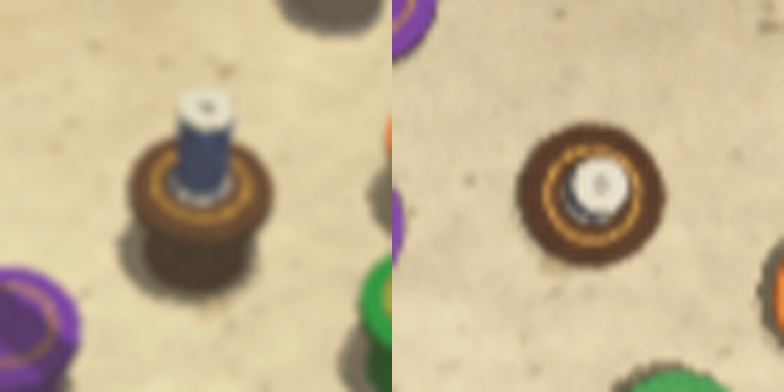

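The spool stands upright inside the ring, about 0.8 mm off centre, with its base at scene crop (203,190) and its top disc at top crop (600,187). The stand has not moved, and the gripper is clear.

```bash
python3 -c "from plant import ticket; print(ticket.close_job())"
```

```text
the job is handed in; nothing more can be done
None
```

The blue spool stands upright inside the brass ring, measured about 0.8 mm off centre, with the stand unmoved and the job handed in at about 10.5 s; I did not re-measure the bystanders, but nothing was pushed near them.

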